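# Open the childproof blade safe with its two-button catch

## Robot

A 6-joint arm with a two-finger parallel gripper is mounted at the origin on the work surface. World frame = base frame: x ahead of the robot, y to its left, z up, the work surface at z = 0. Lengths are in m, angles in rad, forces in N, time in s.
With the tool pointing down it reaches from about 0.35 to 0.85 m from the base axis. Payload 8.1 kg.
Tool frame: the origin (TCP) lies at the very end of the fingers, on their centre line; the grasp point (between the pads) lies 19 mm behind it; z points along the fingers, y is the direction in which the jaws open and shut (so a half turn about z gives the same grasp; the last joint's range is limited). The gripper opens to 93 mm and grips with 3 to 60 N. Pads are 15 mm wide; open, the fingers measure 128 mm over their backs; the gripper's body (75 mm by 188 mm) begins 65 mm behind the grasp point.
Start: joints at [-1.3, 0.13, 1.488, -0, 1.523, -0.085], TCP at [0.209, -0.562, 0.219] pointing down, gripper open.
Joint ranges: [-2.96, 2.96], [-0.89, 2.26], [0.02, 2.5], [-1.34, 4.48], [0, 2.73], [-2.66, 2.66]. Speed limits (rad/s): [2.39, 2.39, 2.79, 3.14, 3.14, 3.14].

## Interface

Orientations are given as a rotation vector (axis times angle).
In Python, from plant import robot gives the robot as it stands.
- The arm moves only by the tool jog_arm, never from a script. Its argument "commands" is a list of rows, each a list of 3 entries, a list of its own where there are three numbers: the shift along the world's x, y, z scaled (see below), then the turn, a rotation vector about the world's x, y, z scaled (see below), then the closure, from -1 (fully open) to 1 (shut), so that 0 is half open. In form: [[[tx, ty, tz], [ax, ay, az], hand], ...]. A call has 1 to 10 rows; each row is the pose to reach, as a shift and turn from the pose measured when the call began, turning the shorter way round; what a row does not reach only later rows make up. The controller multiplies each number of a shift by 0.6 m and each number of a turn by 2 pi rad. A row lasts 1/8 s, in which the tool goes at most 62.5 mm and 10.7 degrees, less where a joint would pass 70% of its speed; a pose out of reach is approached as far as the arm can. A call with a number of a shift or a turn outside -1 to 1 is refused whole. A call with a gripper value outside its range is refused whole. The fingers move at their own pace and stop on an object; "newtons" is the grip in N (left out, the last holds). Time passes only in rows, so rows that repeat a pose let the fingers close. It gives the time, the measured TCP pose, the force and the opening at its end, in the units of the state.
- robot.read_state(): the state, without advancing time (a new reading comes with each control period).
- robot.read_camera(name): name is "scene" or "top" or "wrist"; returns a dict with "pixels" (384x512x3 uint8, red, green, blue), "fovy" (degrees; the focal length in pixels is half the picture's height over the tangent of half this angle, whatever the lens; pixels are square), "cx", "cy" (the principal point, pixels), "rvec" (rotation vector, rad) and "tvec" (3), from world to camera coordinates, as OpenCV has them; the wrist camera has in their place "tool_from_camera" (4x4, takes a point from camera to tool coordinates, whose origin is the TCP and whose axes are the flange's). Camera axes: x right, y down, z forward; pixel columns grow to the right and rows downward; lengths in m; the calibration is good to about 2 mm. A picture is of the moment at which its call begins: read the wrist's pose just before it. There is no depth.
- robot.close_job(): hands the job in, once; it reports no verdict.
Trained networks look in the newest picture that a camera, given by its name, has taken for a name from the list of things; names that differ only in an ending like _2 or _b are one class to them, and where a whole thing is asked for, a point or a joint stands for the part that bears it (a point fixed in the world has none). Each returns a list of dicts, best first, with "p" (0 to 1); they miss things now and then, are a little off and sometimes report something else, mostly with a low value. They report only what shows in the picture. A call takes as long as a camera call.
- robot.trace(camera, name): "pixels" (384x512 bool, what is visible of it) and "uv" ([column, row] in pixels, amid what is visible of it).
The state is a dict: "t": time; "q": joint angles; "dq": joint speeds; "joint_torque": joint torques, N m; "tool_pos": TCP position; "orientation": TCP orientation; "force": force on the tool from outside, world axes, zero at the start; "wrist_torque": the same for the moment, N m; "opening": finger opening in m.
Only numpy, scipy, OpenCV 4.12 (cv2) and the standard library are available. Lean on these libraries where they do the work, as an engineer would, in place of code of your own. Each camera call takes 0.05 s, during which the arm holds its last target.

## Task

The childproof blade safe in the middle of the bench is shut. Put one fingertip on each of the two round buttons on its front deck, press both fully down at the same time and keep both down until the lid has risen by itself all the way up to its stop; then let both buttons come up and draw back. Do not touch the lid, do not shove or lift the safe, and leave the things lying on and around it where they are.

Things in the scene. Friction and masses are not known exactly. Their poses are not given: they have to be found in the camera images.
- safe: The blade safe: a loose grey steel case on rubber feet, x = -120 to +110 mm in its frame, 280 mm wide (y), 80 mm high, about 2.6 kg. Origin on its underside, midway across; +x points to the hinge at the back, -x (the front) roughly to the robot, z up. The front 80 mm of its top is a fixed metal deck with the two buttons; behind it is the lid. Two small loose things lie on the deck's ends.
- button_left (a joint): Travel of the button at the safe's +y side: 0 = up, 0.008 m = fully down. Spring: starts to move at 1.5 N, fully down at 5 N (10 N for both), comes up by itself. Its catch is withdrawn from about 5 mm on. Each button frees only its own catch: with one alone the lid stays shut, and if they are let go too soon the lid is caught again on a second tooth.
- button_right (a joint): Travel of the button at the safe's -y side, the same as the left one.
- button_left_top (a point): Centre of the top face of the left button: a black round cap 26 mm across, at x = -92, y = +33, z = 94 mm in the safe's frame when up; it stands 14 mm above the deck when up, 6 mm when down. A steel bezel 37 mm across, 3 mm high surrounds it. The point goes down with the button. The two buttons are 66 mm apart between centres (40 mm between caps).
- button_right_top (a point): Centre of the top face of the right button, the same at y = -33 mm in the safe's frame.
- lid (a joint): Angle of the lid: 0 = shut, 0.45 rad = fully up at its stop (front edge about 60 mm higher). A spring lifts it and a damper slows it: it takes about 2.5 to 5 s from both catches freed to the stop, and then it stays up by itself.
- lid_edge (a point): Middle of the front upper edge of the lid, a clear window in a grey frame, 142 mm deep, 276 mm wide, 8 mm thick, hinged at the back of the safe at x = +105, z = 80 mm in the safe's frame. Shut, this edge is 55 mm behind the line of the buttons and 88 mm above the table; opening, it goes up and backwards.
- sanding_block: Bystander: dark wooden sanding block with a cork sole, 54 x 29 x 22 mm lying on the left end of the safe's deck (origin centre of underside).
- pencil: Bystander: flat carpenter's pencil stub, about 65 x 14 x 7 mm, lying on the right end of the safe's deck (origin at its underside).
- coping_saw: Bystander: coping saw lying on the bench to the left of the safe, 300 mm long, wooden handle, bow 125 mm deep (origin under the middle of the blade).
- glue_bottle: Bystander: white glue bottle, 54 mm across, 130 mm high, standing beside the safe (origin centre of underside).
- brush_jar: Bystander: white jar 72 mm across, 90 mm high, with brushes up to 190 mm high, standing beside the safe (origin centre of underside).
- plywood_tree: Bystander: fretsawn plywood tree in a foot, 116 mm high, standing beside the safe (origin centre of underside).
- screwdriver: Bystander: screwdriver, 170 mm long, lying on the bench in front of the safe.
- sawing_board: Bystander: plywood sawing board with a notch, 140 x 100 x 12 mm, lying in front of the safe on the right (origin centre of underside).

How it is judged:
On the way, in this order (a step that is already met when the one before it is completed fails the run):
1. both buttons are down together (value of joint each of button_left, button_right above 0.005 m), for 0.2 s.
2. the lid has come up to its stop while both buttons are still down (all of step 1 and value of joint lid above 0.41 rad), for 0.1 s.
At the end, for the whole second after the job is handed in: The lid stands up at its stop (more than 0.41 of 0.45 rad), both buttons are up again (less than 1.5 mm down), and the safe stands level and at rest within 20 mm of where it was (value of joint lid above 0.41 rad and value of joint each of button_left, button_right below 0.0015 m and distance of safe from where it was at the start of the episode below 0.02 m and angle between safe's own z axis and vertical below 0.03 rad and linear speed of safe below 0.01 m/s); the robot touches nothing.
It fails at once if one button is pressed down (more than 6 mm) while the other is still up (less than 1.5 mm) ((value of joint button_left above 0.006 m and value of joint button_right below 0.0015 m) or (value of joint button_right above 0.006 m and value of joint button_left below 0.0015 m)).
It fails at once if one of the buttons is let go (less than 1.5 mm down) with the lid part-way up (value of joint lid between 0.05 and 0.4 rad and value of joint any of button_left, button_right below 0.0015 m).
It fails at once if the robot touches the lid (more than 1 N) (contact force between any of the fingers, the arm and lid above 1 N).
It fails at once if the safe is shoved more than 20 mm, lifted or tipped (distance of safe from where it was at the start of the episode above 0.02 m or angle between safe's own z axis and vertical above 0.06 rad).
It fails at once if something lying on or around the safe is moved more than 25 mm (distance of any of sanding_block, pencil, coping_saw, glue_bottle, brush_jar, plywood_tree, screwdriver, sawing_board from where it was at the start of the episode above 0.025 m).
It also fails if it takes over 37 s, if anything falls off the work surface, if the arm or the gripper's body presses on something with over 40 N, if the wrist force passes 120 N, or if a joint passes its speed limit or range.

## Working session

There is one attempt and no reset: what is moved stays moved. The work goes in short steps, Python scripts to look and compute and a tool call to move; the robot and the scene stay as the last step left them, time stands still between calls to the robot, and variables do not carry over. Pictures are saved under pics/ and viewed, and the job is handed in when it is done.

Besides the shell and the picture viewer there is one more tool, called as name(argument=value, ...) on one line, values as JSON. jog_arm: Moves the arm, as the interface text tells. Shifts and turns lie within -1 to 1; 1 stands for 0.6 m of shift or 2 pi rad of turn. Its arguments: {"type":"object","properties":{"commands":{"type":"array"},"newtons":{"type":"number"}},"required":["commands"]}

```bash
mkdir -p pics; ls; python3 - <<'E'
from plant import robot
import cv2
s=robot.read_state();print(s)
for n in ["scene","top","wrist"]:
    c=robot.read_camera(n);cv2.imwrite(f"pics/{n}0.png",c["pixels"][:,:,::-1]);print(n,{k:v for k,v in c.items() if k!="pixels"})
    for o in ["button_left","button_left_top","button_right_top","lid_edge","safe"]:
        try:print(o,[(round(r["p"],2),r["uv"],r["pixels"].sum()) for r in robot.trace(n,o)])
        except Exception as e:print(o,e)
E
```

```text
pics
{'t': 0.0, 'q': array([-1.30039593e+00,  1.31158772e-01,  1.48927110e+00, -1.53095342e-05,
        1.52300046e+00, -8.53834143e-02]), 'dq': array([-1.61817088e-03, -3.12206502e-05,  1.02756198e-03,  2.61704436e-04,
        9.67652499e-04,  1.15911338e-03]), 'joint_torque': array([ 7.34056957e-04, -5.59835100e+01, -4.91760314e+01,  7.70069053e-02,
        3.55365314e-02, -1.46691996e-04]), 'tool_pos': array([ 0.20886736, -0.56186451,  0.21759337]), 'orientation': array([-3.09021514e+00, -5.55598578e-01,  2.90404260e-04]), 'force': array([-0.1976338 ,  1.01564746, -0.55919145]), 'wrist_torque': array([ 0.04825365,  0.0045326 , -0.02238873]), 'opening': 0.0930232636226092}
scene {'fovy': 52.81731106106332, 'cx': 255.2942946229447, 'cy': 192.6111751632508, 'rvec': array([ 2.3523951 ,  1.05556042, -0.31718478]), 'tvec': array([-0.4109365 , -0.2984353 ,  1.18139984])}
button_left [(0.62, [200.6, 189.6], np.int64(88))]
button_left_top [(0.62, [200.1, 192.4], np.int64(113))]
button_right_top [(0.57, [278.9, 157.4], np.int64(929)), (0.5, [200.1, 189.2], np.int64(107)), (0.41, [173.9, 213
[... 547 characters left out ...]
))]
lid_edge [(0.95, [301.8, 169.4], np.int64(6470)), (0.72, [201.8, 222.3], np.int64(846))]
safe [(0.55, [300.7, 187.1], np.int64(10385)), (0.4, [352.3, 215.7], np.int64(134))]
wrist {'fovy': 58.287504110498936, 'cx': 250.75118387130877, 'cy': 190.15081718845218, 'tool_from_camera': array([[ 1.00037276e-03, -9.55846079e-01, -2.93866079e-01,
         8.25287730e-02],
       [ 9.99998571e-01,  5.55809554e-04,  1.59631539e-03,
        -1.18098701e-03],
       [-1.36249823e-03, -2.93867256e-01,  9.55845270e-01,
        -1.66314914e-01],
       [ 0.00000000e+00,  0.00000000e+00,  0.00000000e+00,
         1.00000000e+00]])}
button_left []
button_left_top []
button_right_top []
lid_edge []
safe []
```

View pics/scene0.png

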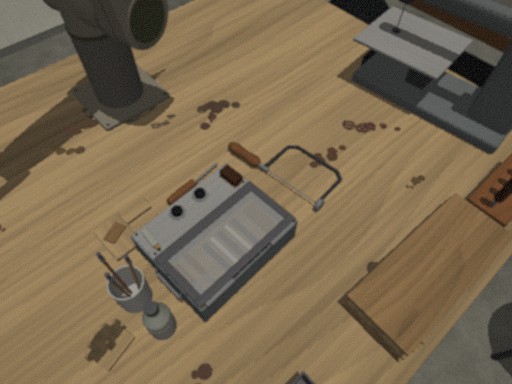

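View pics/top0.png

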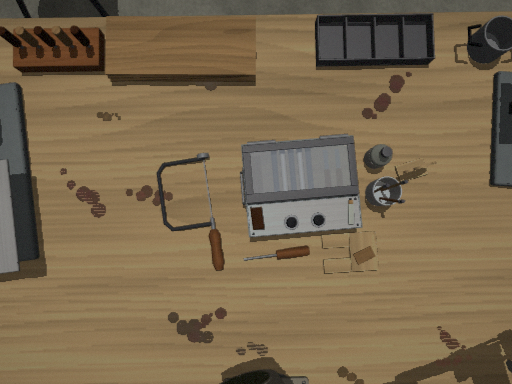

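```bash
python3 - <<'E'
import cv2
a=cv2.imread("pics/top0.png")[140:290,210:400];cv2.imwrite("pics/topz.png",cv2.resize(a,None,fx=4,fy=4,interpolation=cv2.INTER_CUBIC))
a=cv2.imread("pics/scene0.png")[140:290,130:300];cv2.imwrite("pics/scz.png",cv2.resize(a,None,fx=4,fy=4,interpolation=cv2.INTER_CUBIC))
E
```

```text
(no output)
```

View pics/topz.png

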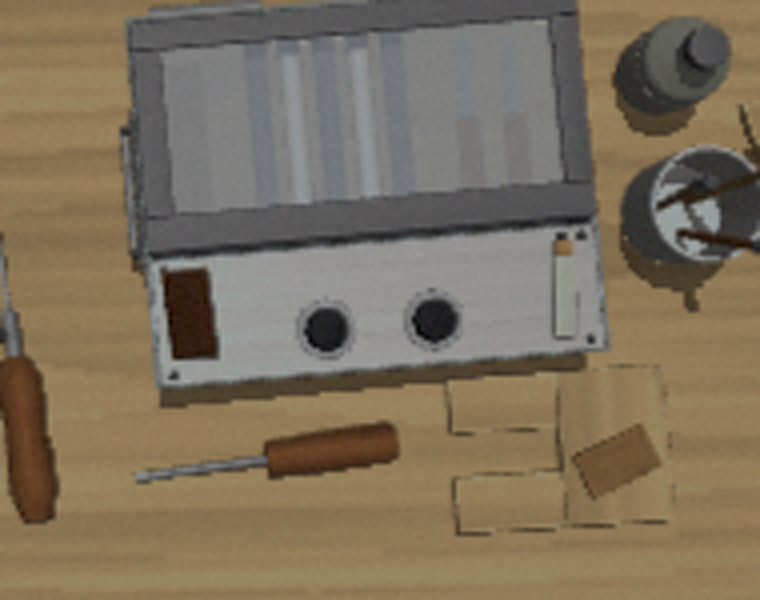

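View pics/scz.png

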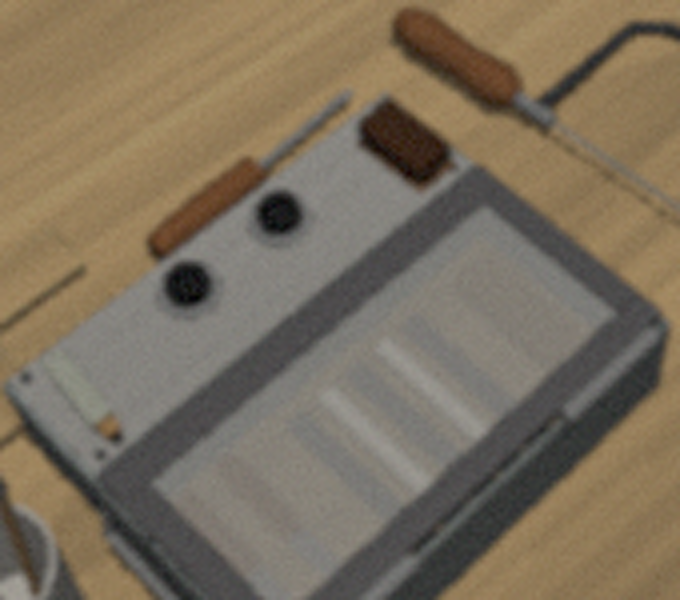

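```bash
cat > h.py <<'E'
import numpy as np,cv2
from scipy.spatial.transform import Rotation as R
def P(c):
    f=192/np.tan(np.radians(c["fovy"])/2);K=np.array([[f,0,c["cx"]],[0,f,c["cy"]],[0,0,1]])
    return K,R.from_rotvec(c["rvec"]).as_matrix(),c["tvec"]
def onz(c,uv,z):
    K,Rm,t=P(c);d=Rm.T@np.linalg.inv(K)@[uv[0],uv[1],1];o=-Rm.T@t
    return o+d*(z-o[2])/d[2]
def proj(c,p):
    K,Rm,t=P(c);q=K@(Rm@p+t);return q[:2]/q[2]
def tri(c1,u1,c2,u2):
    M=[np.c_[P(c)[1],P(c)[2]] for c in(c1,c2)]
    X=cv2.triangulatePoints(P(c1)[0]@M[0],P(c2)[0]@M[1],np.float64(u1),np.float64(u2));return (X[:3]/X[3]).ravel()
E
python3 - <<'E'
from h import *
from plant import robot
T=robot.read_camera("top");S=robot.read_camera("scene")
z=lambda x,y,ox,oy:np.array([(x+.5)/4-.5+ox,(y+.5)/4-.5+oy])
tl,tr=z(326,329,210,140),z(434,320,210,140)
sl,sr=z(278,212,130,140),z(187,285,130,140)
for n,a,b in(("L",tl,sl),("R",tr,sr)):
    print(n,a,b,"tri",tri(T,a,S,b),"top",onz(T,a,.094),"scene",onz(S,b,.094))
L=(onz(T,tl,.094)+onz(S,sl,.094))/2;Rr=(onz(T,tr,.094)+onz(S,sr,.094))/2
d=L-Rr;print("sep",np.linalg.norm(d),"mid",(L+Rr)/2,"yaw deg",np.degrees(np.arctan2(-d[0],d[1])))
# deck corners from front edge top image
a,b=onz(T,z(160,387,210,140),.08),onz(T,z(608,350,210,140),.08);e=a-b;print("front",a,b,np.linalg.norm(e),np.degrees(np.arctan2(-e[0],e[1])))
print("jar",onz(T,(387,190),.1))
s=robot.read_state();Rt=R.from_rotvec(s["orientation"]);print(Rt.as_matrix())
E
```

```text
L [291.125 221.875] [199.125 192.625] tri [ 0.50347864 -0.06687819  0.08987227] top [ 0.50404305 -0.06563408  0.094     ] scene [ 0.50503224 -0.06957392  0.094     ]
R [318.125 219.625] [176.375 210.875] tri [ 0.5077886  -0.13284639  0.08791477] top [ 0.50825734 -0.13112461  0.094     ] scene [ 0.51057628 -0.13553108  0.094     ]
sep 0.0659047031739446 mid [ 0.50697723 -0.10046593  0.094     ] yaw deg 4.2457000315636675
front [0.47066606 0.03527401 0.08      ] [ 0.4880398  -0.23921256  0.08      ] 0.2750358585474009 3.621728113954433
jar [ 0.57666528 -0.29900726  0.1       ]
[[ 9.37355522e-01  3.48374260e-01  1.79164476e-05]
 [ 3.48374261e-01 -9.37355522e-01 -2.73367449e-05]
 [ 7.27066277e-06  3.18658779e-05 -9.99999999e-01]]
```

jog_arm(commands=[[[0.05,0.08,0.067],[0,0,-0.0228],-0.043],[[0.497,0.769,0.067],[0,0,-0.0456],-0.043],[[0.497,0.769,0.067],[0,0,-0.0456],-0.043],[[0.497,0.769,0.067],[0,0,-0.0456],-0.043],[[0.497,0.769,0.067],[0,0,-0.0456],-0.043],[[0.497,0.769,0.067],[0,0,-0.0456],-0.043],[[0.497,0.769,0.067],[0,0,-0.0456],-0.043],[[0.497,0.769,0.067],[0,0,-0.0456],-0.043],[[0.497,0.769,0.067],[0,0,-0.0456],-0.043],[[0.497,0.769,0.067],[0,0,-0.0456],-0.043]])

```text
t: 2.25
tool_pos: [0.5087, -0.0972, 0.2588]
orientation: [-3.138, -0.118, -0.001]
force: [-0.4, -0.2, 0.5]
opening: 0.0486
```

```bash
cat > w.py <<'E'
from h import *
from plant import robot
def wrist(name):
    s=robot.read_state();c=robot.read_camera("wrist");cv2.imwrite(f"pics/{name}.png",c["pixels"][:,:,::-1])
    return s,c
def won(s,c,uv,z):
    f=192/np.tan(np.radians(c["fovy"])/2)
    T=np.eye(4);T[:3,:3]=R.from_rotvec(s["orientation"]).as_matrix();T[:3,3]=s["tool_pos"]
    M=T@c["tool_from_camera"];d=M[:3,:3]@[(uv[0]-c["cx"])/f,(uv[1]-c["cy"])/f,1];o=M[:3,3]
    return o+d*(z-o[2])/d[2]
E
python3 - <<'E'
from w import *
s,c=wrist("w1");print(s["tool_pos"],s["orientation"],s["force"])
for o in ["button_left","button_right"]:
    for r in robot.trace("wrist",o):print(o,r["p"],r["uv"],r["pixels"].sum(),won(s,c,r["uv"],.09))
for n in["top","scene"]:
    k=robot.read_camera(n);cv2.imwrite(f"pics/{n}1.png",k["pixels"][:,:,::-1])
E
```

```text
[ 0.50867545 -0.09720223  0.2588045 ] [-3.13841120e+00 -1.17851989e-01 -6.05634247e-04] [-0.40601486 -0.22575446  0.46850135]
button_left 0.76 [222.5, 172.4] 514 [ 0.50444486 -0.06825415  0.09      ]
button_left 0.68 [257.8, 89.1] 54458 [ 0.58697332 -0.09696161  0.09      ]
button_right 0.94 [287.1, 174.3] 547 [ 0.50740466 -0.13302023  0.09      ]
button_right 0.62 [368.6, 161.3] 891 [ 0.52678494 -0.21227244  0.09      ]
```

View pics/w1.png

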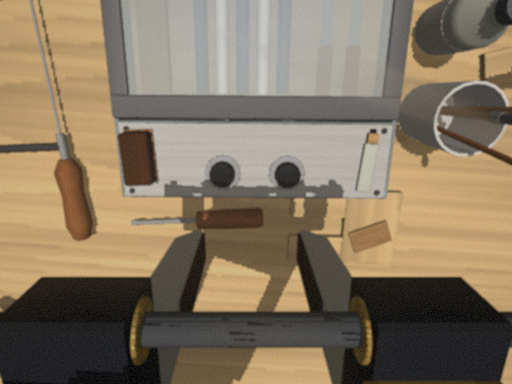

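View pics/scene1.png

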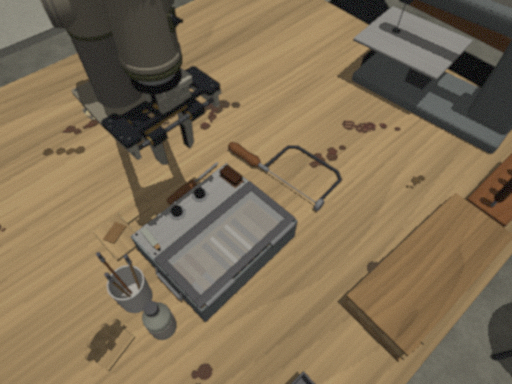

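jog_arm(commands=[[[-0.0045,-0.0055,-0.08],[0,0,0],-0.043],[[-0.0045,-0.0055,-0.16],[0,0,0],-0.043],[[-0.0045,-0.0055,-0.22],[0,0,0],-0.043],[[-0.0045,-0.0055,-0.245],[0,0,0],-0.043],[[-0.0045,-0.0055,-0.255],[0,0,0],-0.043],[[-0.0045,-0.0055,-0.255],[0,0,0],-0.043]])

```text
t: 3.25
tool_pos: [0.5047, -0.1061, 0.107]
orientation: [3.139, 0.105, 0.002]
force: [0.3, -0.4, 0.4]
opening: 0.0483
```

```bash
python3 - <<'E'
from w import *
s,c=wrist("w2");print(s["tool_pos"],s["orientation"],s["force"],s["opening"])
k=robot.read_camera("scene")["pixels"][130:280,110:310,::-1];cv2.imwrite("pics/s2.png",cv2.resize(k,None,fx=4,fy=4,interpolation=cv2.INTER_CUBIC))
k=robot.read_camera("top")["pixels"][140:290,210:400,::-1];cv2.imwrite("pics/t2.png",cv2.resize(k,None,fx=4,fy=4,interpolation=cv2.INTER_CUBIC))
E
```

```text
[ 0.50468503 -0.10614799  0.10701177] [3.13897267e+00 1.05010576e-01 2.10833690e-03] [ 0.26688699 -0.41196442  0.41291966] 0.048345278295622074
```

View pics/w2.png

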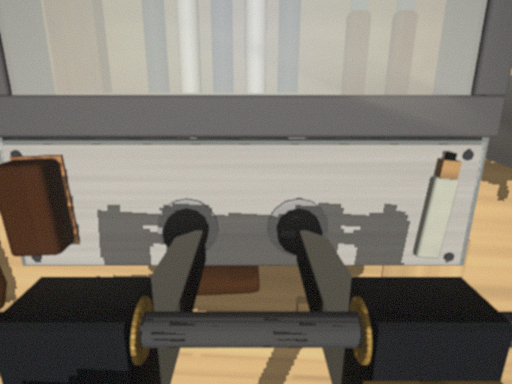

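View pics/s2.png

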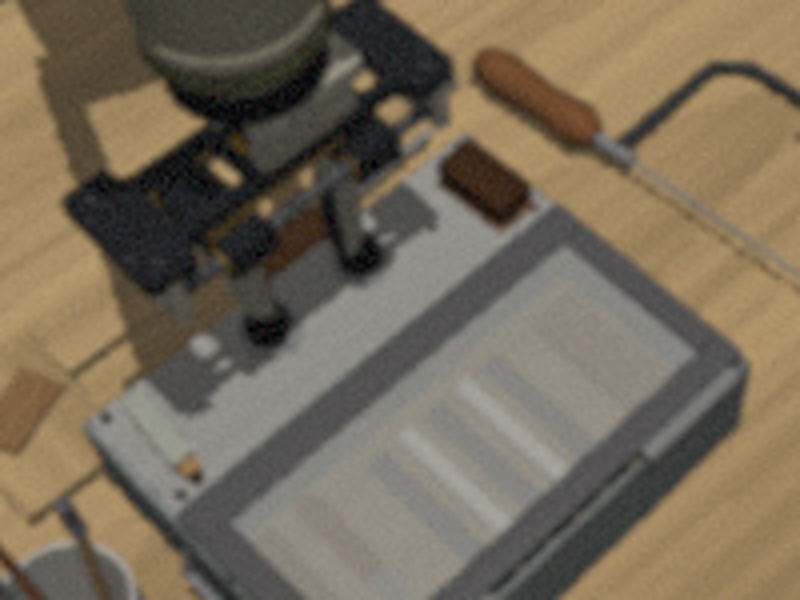

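```bash
python3 - <<'E'
from w import *
s,c=wrist("w3");print(s["tool_pos"],s["orientation"])
L=won(s,c,(188,229),.094);r=won(s,c,(299,229),.094);print(L,r,(L+r)/2,np.linalg.norm(L-r))
L=won(s,c,(190,224),.083);r=won(s,c,(301,223),.083);print("bezel",L,r,(L+r)/2,np.linalg.norm(L-r))
E
python3 -c "
import cv2
a=cv2.imread('pics/w3.png')[180:290,140:350];cv2.imwrite('pics/w3z.png',cv2.resize(a,None,fx=3.8,fy=3.8,interpolation=cv2.INTER_CUBIC))"
```

```text
[ 0.50511613 -0.10594045  0.10750279] [3.13859333 0.10589626 0.0036741 ]
[ 0.5066601  -0.06934989  0.094     ] [ 0.51088437 -0.13201542  0.094     ] [ 0.50877224 -0.10068265  0.094     ] 0.06280774995434855
bezel [ 0.50509152 -0.06868167  0.083     ] [ 0.51019708 -0.13480424  0.083     ] [ 0.5076443  -0.10174296  0.083     ] 0.0663193818133421
```

View pics/w3z.png

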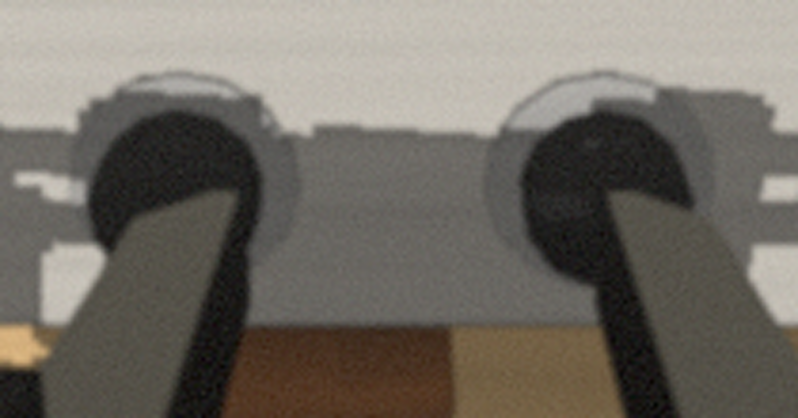

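jog_arm(commands=[[[0.0035,0.0083,-0.005],[0,0,0],-0.043],[[0.0035,0.0083,-0.01],[0,0,0],-0.043],[[0.0035,0.0083,-0.01],[0,0,0],-0.043]])

```text
t: 3.82
tool_pos: [0.5068, -0.1006, 0.1009]
orientation: [3.139, 0.107, 0.002]
force: [-0.7, -0.2, 0.2]
opening: 0.0486
```

```bash
python3 - <<'E'
from w import *
s,c=wrist("w4");print(s["tool_pos"],s["orientation"],s["force"],s["opening"])
a=cv2.imread('pics/w4.png')[180:290,140:350];cv2.imwrite('pics/w4z.png',cv2.resize(a,None,fx=3.8,fy=3.8,interpolation=cv2.INTER_CUBIC))
E
```

```text
[ 0.50683305 -0.10060478  0.10085857] [3.13882382e+00 1.06794736e-01 2.13436078e-03] [-0.7217723  -0.16986749  0.17275276] 0.04859885756258715
```

View pics/w4z.png

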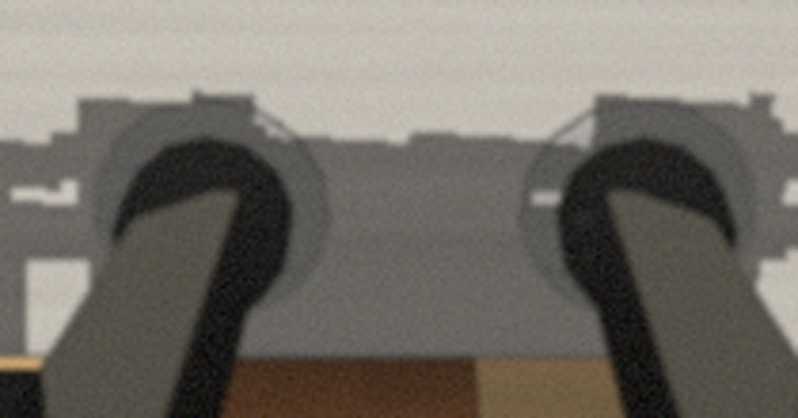

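The fingertips now sit symmetrically over the two caps, so I press.

jog_arm(commands=[[[0,0,-0.008],[0,0,0],-0.043],[[0,0,-0.014],[0,0,0],-0.043],[[0,0,-0.019],[0,0,0],-0.043],[[0,0,-0.024],[0,0,0],-0.043],[[0,0,-0.0257],[0,0,0],-0.043],[[0,0,-0.0257],[0,0,0],-0.043]])

```text
t: 4.62
tool_pos: [0.5069, -0.1007, 0.0863]
orientation: [3.139, 0.107, 0.002]
force: [-5.0, 1.5, 8.8]
opening: 0.0486
```

```bash
python3 - <<'E'
from w import *
s,c=wrist("w5");print(s["t"],s["tool_pos"],s["orientation"],s["force"],s["wrist_torque"],s["opening"])
E
```

```text
4.625 [ 0.50689526 -0.10074522  0.0863229 ] [3.13879217e+00 1.06506341e-01 2.28542797e-03] [-4.95161965  1.4929907   8.77839065] [0.25592268 0.81585966 0.04028873] 0.04856838924605638
```

View pics/w5.png

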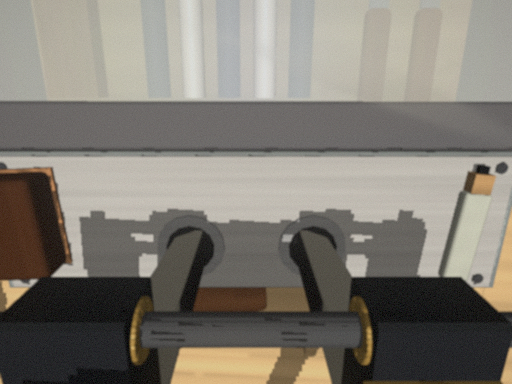

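jog_arm(commands=[[[0,0,-0.0015],[0,0,0],-0.043],[[0,0,-0.002],[0,0,0],-0.043],[[0,0,-0.0025],[0,0,0],-0.043],[[0,0,-0.0025],[0,0,0],-0.043],[[0,0,-0.0025],[0,0,0],-0.043],[[0,0,-0.0025],[0,0,0],-0.043]])

```text
t: 5.42
tool_pos: [0.5069, -0.1008, 0.0862]
orientation: [3.139, 0.106, 0.002]
force: [-7.3, 1.1, 14.4]
opening: 0.0485
```

```bash
python3 - <<'E'
from w import *
s,c=wrist("w6");print(s["t"],s["tool_pos"],s["orientation"],s["force"],s["wrist_torque"],s["opening"])
k=robot.read_camera("scene")["pixels"][130:330,90:320,::-1];cv2.imwrite("pics/s6.png",cv2.resize(k,None,fx=3,fy=3,interpolation=cv2.INTER_CUBIC))
E
```

```text
5.425 [ 0.50694565 -0.10078602  0.0861707 ] [3.13875567e+00 1.06407381e-01 2.33367692e-03] [-7.31976523  1.13806509 14.37863045] [ 0.4291912   1.31256999 -0.01109569] 0.04854578901968695
```

View pics/s6.png

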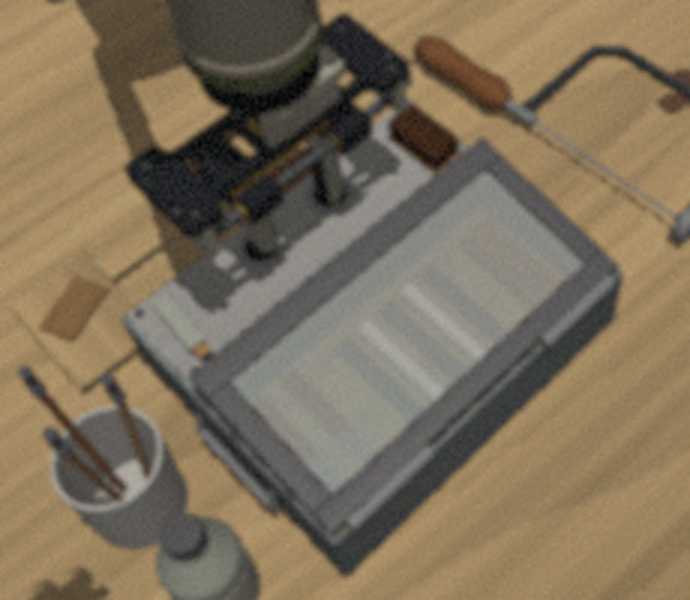

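View pics/w6.png

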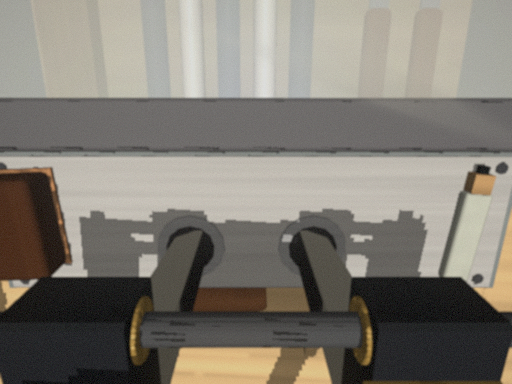

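jog_arm(commands=[[[0,0,-0.0025],[0,0,0],-0.043],[[0,0,-0.0025],[0,0,0],-0.043],[[0,0,-0.0025],[0,0,0],-0.043],[[0,0,-0.0025],[0,0,0],-0.043],[[0,0,-0.0025],[0,0,0],-0.043],[[0,0,-0.0025],[0,0,0],-0.043],[[0,0,-0.0025],[0,0,0],-0.043],[[0,0,-0.0025],[0,0,0],-0.043]])

```text
t: 6.52
tool_pos: [0.507, -0.1007, 0.0862]
orientation: [3.139, 0.107, 0.002]
force: [-7.9, 2.1, 16.3]
opening: 0.0483
```

```bash
python3 - <<'E'
from w import *
s,c=wrist("w7");print(s["t"],s["tool_pos"],s["orientation"],s["force"],s["wrist_torque"],s["opening"])
k=robot.read_camera("scene")["pixels"][130:330,90:320,::-1];cv2.imwrite("pics/s7.png",cv2.resize(k,None,fx=3,fy=3,interpolation=cv2.INTER_CUBIC))
E
```

```text
6.525 [ 0.50699234 -0.10074622  0.08617246] [3.13880520e+00 1.06531351e-01 2.32071365e-03] [-7.91986401  2.13997954 16.29228812] [0.50640637 1.47588685 0.0423676 ] 0.048273749897943856
```

View pics/s7.png

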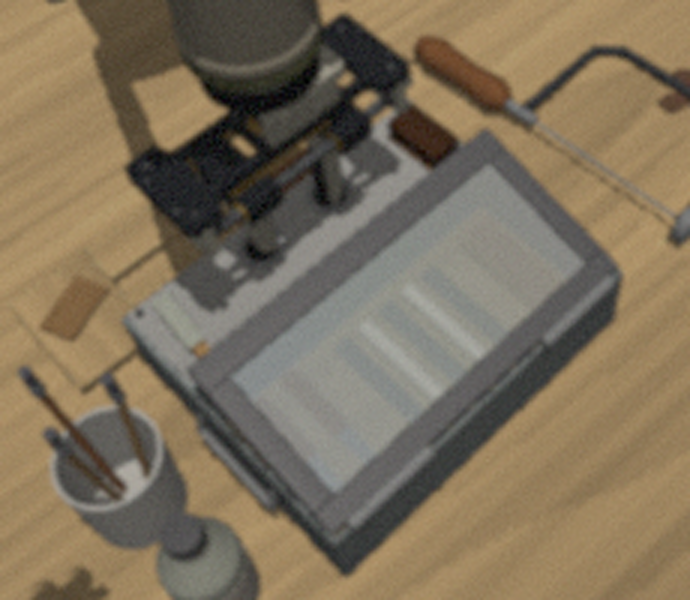

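View pics/w7.png

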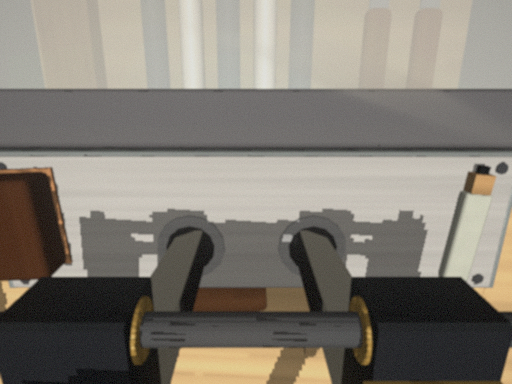

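The lid is rising and nothing on or around the safe has moved. I keep holding.

jog_arm(commands=[[[0,0,-0.0022],[0,0,0],-0.043],[[0,0,-0.0022],[0,0,0],-0.043],[[0,0,-0.0022],[0,0,0],-0.043],[[0,0,-0.0022],[0,0,0],-0.043],[[0,0,-0.0022],[0,0,0],-0.043],[[0,0,-0.0022],[0,0,0],-0.043],[[0,0,-0.0022],[0,0,0],-0.043],[[0,0,-0.0022],[0,0,0],-0.043],[[0,0,-0.0022],[0,0,0],-0.043],[[0,0,-0.0022],[0,0,0],-0.043]])

```text
t: 7.88
tool_pos: [0.507, -0.1008, 0.0862]
orientation: [3.139, 0.107, 0.002]
force: [-8.0, 2.0, 15.2]
opening: 0.0483
```

jog_arm(commands=[[[0,0,-0.0022],[0,0,0],-0.043],[[0,0,-0.0022],[0,0,0],-0.043],[[0,0,-0.0022],[0,0,0],-0.043],[[0,0,-0.0022],[0,0,0],-0.043],[[0,0,-0.0022],[0,0,0],-0.043],[[0,0,-0.0022],[0,0,0],-0.043],[[0,0,-0.0022],[0,0,0],-0.043],[[0,0,-0.0022],[0,0,0],-0.043],[[0,0,-0.0022],[0,0,0],-0.043],[[0,0,-0.0022],[0,0,0],-0.043]])

```text
t: 9.12
tool_pos: [0.507, -0.1007, 0.0862]
orientation: [3.139, 0.107, 0.002]
force: [-6.1, 1.7, 15.4]
opening: 0.0486
```

```bash
python3 - <<'E'
from w import *
s,c=wrist("w8");print(s["t"],s["tool_pos"],s["orientation"],s["force"],s["wrist_torque"],s["opening"])
k=robot.read_camera("scene")["pixels"][130:330,90:320,::-1];cv2.imwrite("pics/s8.png",cv2.resize(k,None,fx=3,fy=3,interpolation=cv2.INTER_CUBIC))
E
```

```text
9.125 [ 0.5069531  -0.10073872  0.08616248] [3.13884928e+00 1.06573626e-01 1.92135408e-03] [-6.05378567  1.66302665 15.38206273] [0.43669848 1.37470123 0.0126246 ] 0.048555995258043994
```

View pics/s8.png

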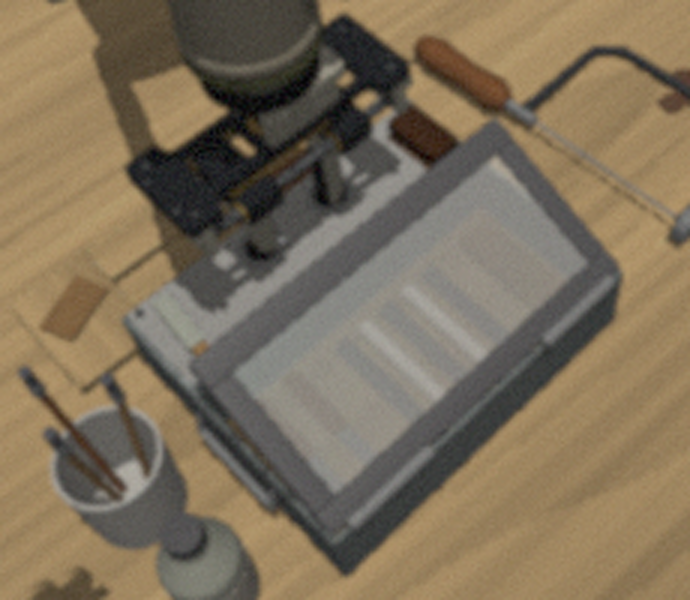

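View pics/w8.png

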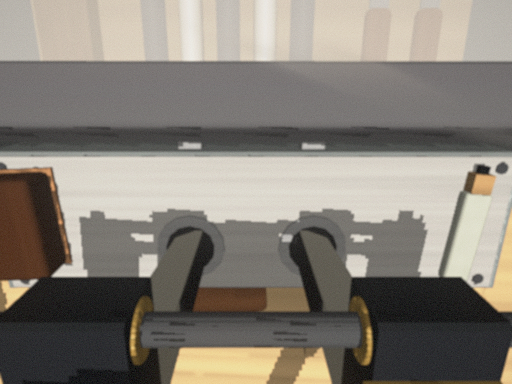

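jog_arm(commands=[[[0,0,-0.0022],[0,0,0],-0.043],[[0,0,-0.0022],[0,0,0],-0.043],[[0,0,-0.0022],[0,0,0],-0.043],[[0,0,-0.0022],[0,0,0],-0.043],[[0,0,-0.0022],[0,0,0],-0.043],[[0,0,-0.0022],[0,0,0],-0.043],[[0,0,-0.0022],[0,0,0],-0.043],[[0,0,-0.0022],[0,0,0],-0.043],[[0,0,-0.0022],[0,0,0],-0.043],[[0,0,-0.0022],[0,0,0],-0.043]])

```text
t: 10.48
tool_pos: [0.5069, -0.1007, 0.0862]
orientation: [3.139, 0.107, 0.002]
force: [-8.2, 1.4, 15.1]
opening: 0.0487
```

```bash
python3 - <<'E'
from w import *
s,c=wrist("w9");print(s["t"],s["tool_pos"],s["force"])
E
```

```text
10.475 [ 0.50694913 -0.10073165  0.08615986] [-8.1613543   1.39215812 15.1488189 ]
```

jog_arm(commands=[[[0,0,-0.0022],[0,0,0],-0.043],[[0,0,-0.0022],[0,0,0],-0.043],[[0,0,-0.0022],[0,0,0],-0.043],[[0,0,-0.0022],[0,0,0],-0.043],[[0,0,-0.0022],[0,0,0],-0.043],[[0,0,-0.0022],[0,0,0],-0.043],[[0,0,-0.0022],[0,0,0],-0.043],[[0,0,-0.0022],[0,0,0],-0.043],[[0,0,-0.0022],[0,0,0],-0.043],[[0,0,-0.0022],[0,0,0],-0.043]])

```text
t: 11.78
tool_pos: [0.5069, -0.1007, 0.0862]
orientation: [3.139, 0.106, 0.002]
force: [-7.6, 2.4, 13.7]
opening: 0.0486
```

```bash
python3 - <<'E'
from w import *
s,c=wrist("w10");print(s["t"],s["tool_pos"],s["force"])
T=robot.read_camera("scene")
cv2.imwrite("pics/s10.png",T["pixels"][:,:,::-1])
# predicted corners of lid front edge vs angle (scene + wrist)
mid=np.array([.507,-.1005]);th=np.radians(3.8)
ex=np.array([np.cos(th),np.sin(th),0]);ey=np.array([-np.sin(th),np.cos(th),0])
o=np.r_[mid,0]+.092*ex
M=np.eye(4);M[:3,:3]=R.from_rotvec(s["orientation"]).as_matrix();M[:3,3]=s["tool_pos"];M=np.linalg.inv(M@c["tool_from_camera"])
f=192/np.tan(np.radians(c["fovy"])/2)
for a in(0,.2,.3,.35,.4,.45):
    r=-.142;x=.105+r*np.cos(a)-.008*-np.sin(a)*-1*-1;z=.08-r*np.sin(a)+.008*np.cos(a)
    x=.105-.142*np.cos(a)+.008*np.sin(a)
    out=[]
    for y in(.138,-.138):
        out.append(proj(T,o+ex*x+ey*y+[0,0,z]).round(1))
    q=M@np.r_[o+ex*x+[0,0,z],1];out.append((f*q[:2]/q[2]+[c["cx"],c["cy"]]).round(1));print(a,out)
E
```

```text
11.775 [ 0.50694389 -0.10074382  0.08618377] [-7.57205478  2.39231845 13.74305219]
0 [array([250.1, 180.6]), array([154. , 259.2]), array([252.5, 143.5])]
0.2 [array([251.5, 174.4]), array([152.3, 254.7]), array([253.1, 143.9])]
0.3 [array([252.8, 171.9]), array([152.2, 253.1]), array([253.4, 138.2])]
0.35 [array([253.7, 170.7]), array([152.3, 252.5]), array([253.7, 133.3])]
0.4 [array([254.6, 169.7]), array([152.5, 252.1]), array([253.9, 126.6])]
0.45 [array([255.7, 168.8]), array([152.8, 251.7]), array([254.2, 117.8])]
```

View pics/w9.png

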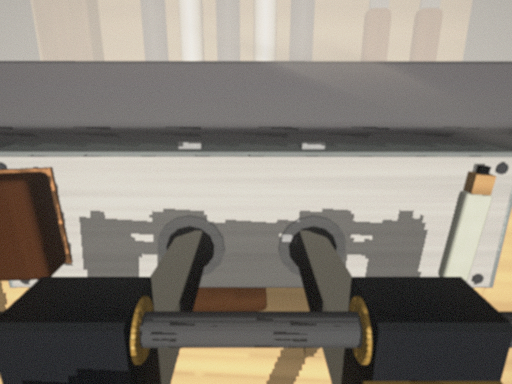

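View pics/w10.png

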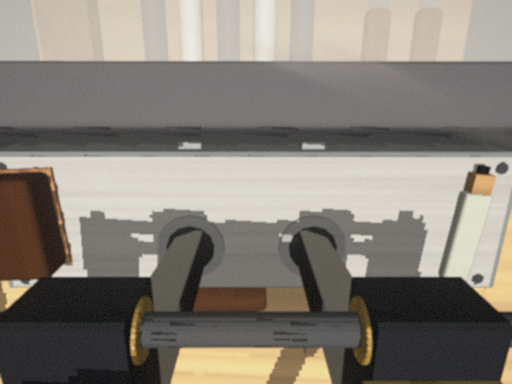

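View pics/s10.png

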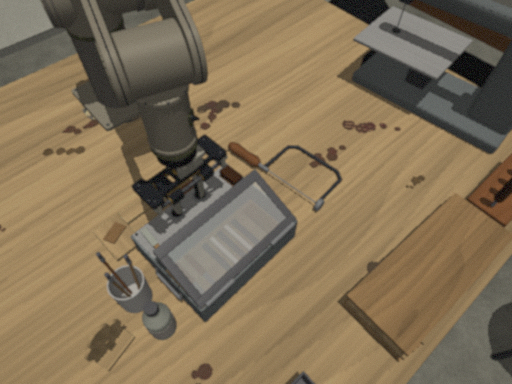

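```bash
python3 - <<'E'
import cv2
a=cv2.imread("pics/s10.png")[155:275,130:305];b=cv2.imread("pics/scene0.png")[155:275,130:305]
cv2.imwrite("pics/za.png",cv2.resize(a,None,fx=4.5,fy=4.5,interpolation=cv2.INTER_CUBIC))
cv2.imwrite("pics/zb.png",cv2.resize(b,None,fx=4.5,fy=4.5,interpolation=cv2.INTER_CUBIC))
a=cv2.imread("pics/w10.png")[50:170,150:350];cv2.imwrite("pics/zc.png",cv2.resize(a,None,fx=4,fy=4,interpolation=cv2.INTER_CUBIC))
E
```

```text
(no output)
```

View pics/za.png

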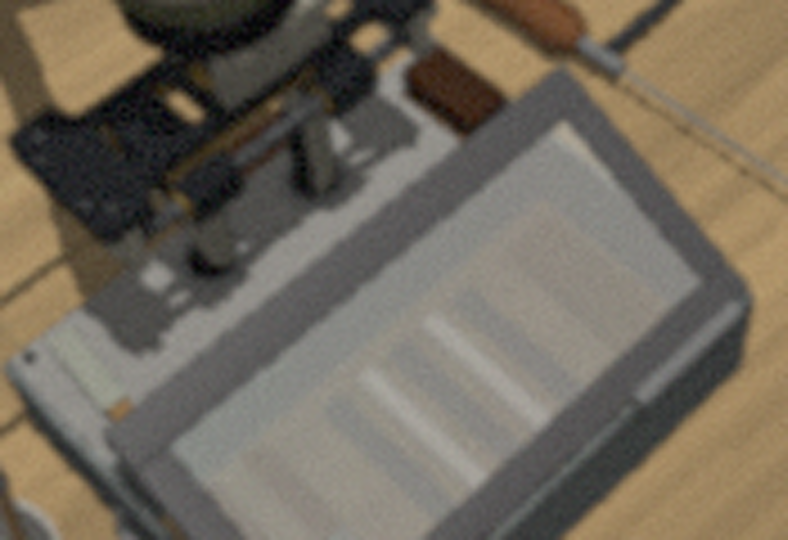

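View pics/zb.png

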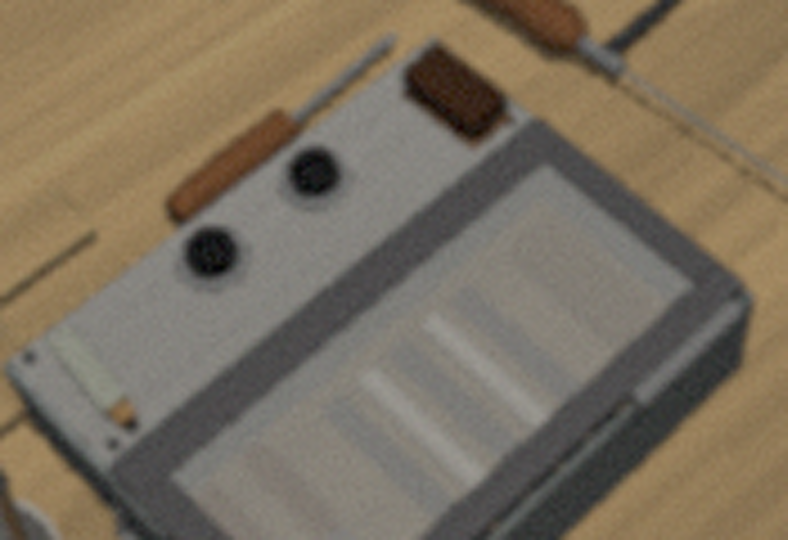

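View pics/zc.png

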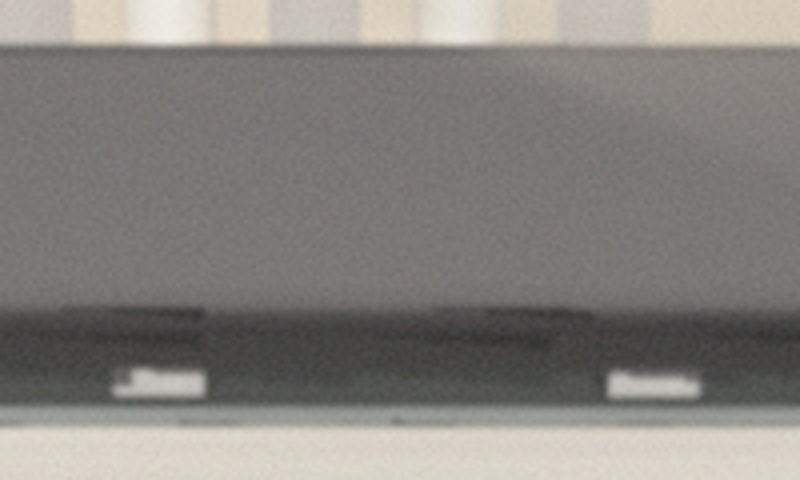

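jog_arm(commands=[[[0,0,0.015],[0,0,0],-0.043],[[0,0,0.04],[0,0,0],-0.043],[[0,0,0.1],[0,0,0],-0.043],[[-0.03,0,0.18],[0,0,0],-0.043],[[-0.1,0,0.25],[0,0,0],-0.043],[[-0.16,-0.1,0.27],[0,0,0],-0.043],[[-0.2,-0.2,0.27],[0,0,0],-0.043],[[-0.2,-0.3,0.27],[0,0,0],-0.043],[[-0.2,-0.3,0.27],[0,0,0],-0.043]])

```text
t: 13.0
tool_pos: [0.3857, -0.284, 0.2484]
orientation: [3.138, 0.099, 0.001]
force: [-0.3, -0.1, -0.2]
opening: 0.0484
```

```bash
python3 - <<'E'
from w import *
s,c=wrist("w11");print(s["t"],s["tool_pos"],s["force"],np.abs(s["dq"]).max())
for n in("scene","top"):cv2.imwrite(f"pics/{n}11.png",robot.read_camera(n)["pixels"][:,:,::-1])
a=cv2.imread("pics/scene11.png")[155:275,130:305];cv2.imwrite("pics/zd.png",cv2.resize(a,None,fx=4.5,fy=4.5,interpolation=cv2.INTER_CUBIC))
E
```

```text
13.0 [ 0.38570595 -0.28402913  0.24841784] [-0.30744691 -0.11157017 -0.19908496] 0.06699242456247297
```

View pics/zd.png

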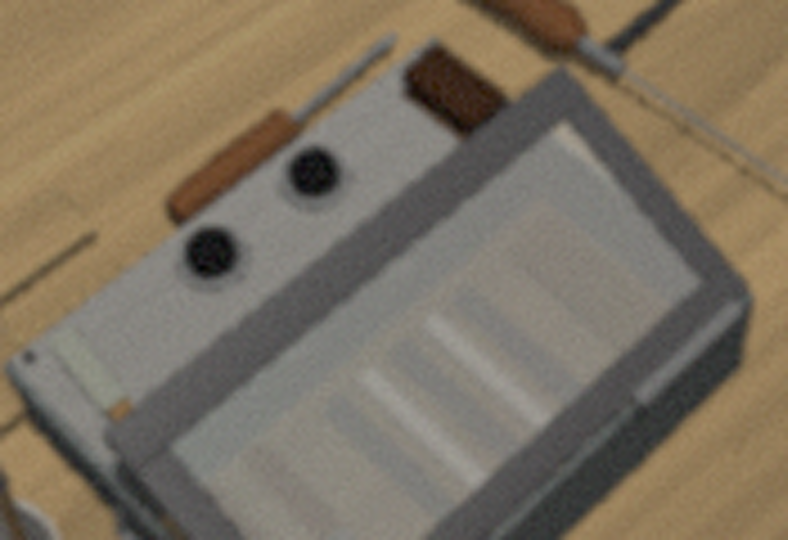

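View pics/top11.png

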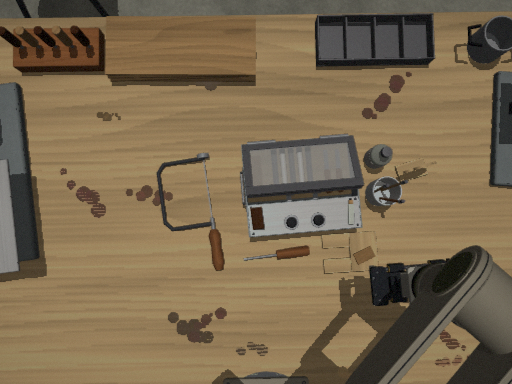

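Lid up, both buttons up at the same pixels as at the start, everything in place, arm clear.

```bash
python3 -c "
from plant import robot
print(robot.close_job())"
```

```text
the job is handed in; nothing more can be done
None
```

The lid is up at its stop, both buttons are back up, and the job is handed in at about 13 s; the hand-in reports no verdict.

**What I did:** I found the buttons in the top, scene and wrist pictures. I set the fingertips about 66 mm apart over the two caps and pressed both down together. I held them at about 15 N in total until the lid had stopped rising, then lifted straight up and drew back.

**Last checks that agreed:**
- **Buttons:** while held, the tool sat at 86.2 mm and extra push no longer lowered it, so both were fully down. In the final scene picture the caps look as they did at the start.
- **Lid:** it did not move between 9.1 s and 11.8 s with both buttons still held. In the scene picture its front corner had moved about (5.6, -11.1) px; the expected move at 0.45 rad was (5.6, -11.8) px. It stayed up after release.
- **Surroundings:** in the final pictures the safe and the things on and around it show no visible shift. The arm was clear, with about 0 N on the wrist.

**Checks that disagreed:**
- **Lid angle:** taken at face value, the wrist picture gave only about 0.40 rad. That view was already about 6 px off with the lid shut, and corrected for that it gives about 0.43 to 0.45 rad.
- **Sideways force:** I measured 6 to 8 N sideways during the press and did not explain it.
- **Approach:** the first descent ended about 5 mm off in y; I corrected it before pressing.

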